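Snap open the wide worksheet stand on the science bench

TASK

Two folding stands lie folded on the lab bench. Open the wide one for the worksheet: swing its wire frame up and over the middle until it has snapped fully open and stays there by itself. Leave the narrow stand folded and the test-tube rack where it is.

Things in the scene. Friction and masses are not known exactly. Their poses are not given: they have to be found in the camera images.
- wide_bar (a point): Middle of the wide stand's round wooden crossbar (12 mm thick, 160 long, along y): pinch it here. The hinge, parallel to y, lies 140 mm along +x. Folded: bar 40 mm above the bench, x level, pointing away from the robot (within 45 deg). Opening swings the bar up and over to the far side; x tips down with it. Steel arms at its ends only; inside the frame 95 mm from the bar is free.
- wide_frame (a joint): Hinge of the wide frame, 40 mm above the bench. 0 = folded, 1.57 upright, 1.9 rad fully open, leaning back on its stop. Over-centre spring: below about 1.1 rad it snaps back shut, beyond 1.25 it snaps fully open; 2 to 3 N at the bar lifts it. Its base is fixed: a 6 mm plate under the bar, with a 10 mm high strip 21 mm nearer the robot than the bar and 36 mm high rests under the arms.
- narrow_frame (a joint): Hinge of the other stand's frame, same make and length, but its crossbar is only 80 mm long (base 110 mm wide). 0 = folded, 1.9 rad = open. It starts folded and stays so. It lies 0.25 to 0.65 m from the wide stand, to its left or right; a heavy closed white tub, 92 mm wide and 112 mm high, stands in the same row.
- tube_rack: Loose white test-tube rack with three capped tubes, 55 by 150 mm and 104 mm high, long side along its y axis; origin at the centre of its underside. It stands beyond the two stands and is not to be moved.
Mind the look-alikes: they are no part of the job. Leave any green look-alike of the part that bears narrow_frame alone.

How it is judged:
At the end, for the whole second after the job is handed in: The wide stand's frame is fully open (beyond 1.7 of 1.9 rad) and still, the narrow stand is folded (below 0.17 rad), and the test-tube rack stands upright (within 10 degrees) within 20 mm of where it was (value of joint wide_frame above 1.7 rad and velocity of joint wide_frame between -0.1 and 0.1 rad/s and value of joint narrow_frame below 0.17 rad and distance of tube_rack from where it was at the start of the episode below 0.02 m and angle between tube_rack's own z axis and vertical below 0.17 rad); the robot touches nothing.
It fails at once if the narrow stand's frame is lifted by more than 0.4 rad (value of joint narrow_frame above 0.4 rad).
It fails at once if the test-tube rack is moved by more than 20 mm (distance of tube_rack from where it was at the start of the episode above 0.02 m).
It also fails if it takes over 34 s, if anything falls off the work surface, if the arm or the gripper's body presses on something with over 40 N, if the wrist force passes 120 N, or if a joint passes its speed limit or range.

ROBOT

A 7-joint arm with a two-finger parallel gripper is mounted at the origin on the work surface. World frame = base frame: x ahead of the robot, y to its left, z up, the work surface at z = 0. Lengths are in m, angles in rad, forces in N, time in s.
With the tool pointing down it reaches from about 0.4 to 0.85 m from the base axis. Payload 4.5 kg.
Tool frame: the origin (TCP) lies at the very end of the fingers, on their centre line; the grasp point (between the pads) lies 19 mm behind it (tcp_to_grasp is the z of the grasp point in the tool frame, in m); z points along the fingers, y is the line along which they close (so a half turn about z gives the same grasp; the last joint's range is limited). The gripper opens to 88 mm and grips with 3 to 60 N. Pads are 18 mm wide; open, the fingers measure 123 mm over their backs; the gripper's body (75 mm by 187 mm) begins 45 mm behind the grasp point.
Start: joints at [-1.194, 0.689, -0.195, 1.565, 0.157, 0.902, -0.215], TCP at [0.21, 0.589, 0.239] pointing down, gripper open.
Joint ranges: [-3.01, 3.01], [-0.46, 2.08], [-1.47, 1.51], [0.13, 2.56], [-1, 4.14], [0.04, 2.09], [-2.66, 2.66]. Speed limits (rad/s): [2.57, 2.57, 3.14, 3.14, 3.14, 3.14, 3.14].

INTERFACE

Orientations are given as a unit quaternion [x, y, z, w].
In Python, from plant import * gives the robot as it stands. The module is installed in compiled form; this text tells all that it offers.
- The arm moves only by the shell command python3 -m jog 'ROWS' [OPENING] [FORCE]. ROWS is JSON, a list that holds one entry, the list of rows, each a list of 6 numbers: the shift along the tool's x, y, z in m, then the turn, a rotation vector about the tool's x, y, z in rad. In form: [[[dx, dy, dz, ax, ay, az], ...]]. A call has 1 to 12 rows; each row shifts and turns the commanded pose from where the row before left it, along the tool's axes as they then stand; what a row does not reach is not made up. A row lasts 1/8 s, in which the tool goes at most 62.5 mm and 10.7 degrees, less where a joint would pass 70% of its speed; a pose out of reach is approached as far as the arm can. A call with a gripper value outside its range is refused whole. OPENING is the finger opening in m, from 0 to 0.0881, set as the call begins (- or left out, the last holds). The fingers move at their own pace and stop on an object; FORCE is the grip in N (left out, the last holds). Time passes only in rows, so rows that do not move let the fingers close. It gives the time, the measured TCP pose, the force, the opening and the grip force at its end, in the units of the state.
- get_state(): the state, without advancing time (a new reading comes with each control period).
- snapshot(name): name is "scene" or "top" or "wrist"; returns a dict with "frame" (400x640x3 uint8, red, green, blue), "mtx" (3x3 intrinsics, pixels), "xyz" and "orientation" of the camera in the world; the wrist camera has in their place "mount" (4x4, takes a point from camera to tool coordinates, whose origin is the TCP and whose axes are the flange's). Camera axes: x right, y down, z forward; pixel columns grow to the right and rows downward; lengths in m; the calibration is good to about 2 mm. A picture is of the moment at which its call begins: read the wrist's pose just before it. There is no depth.
- finish_job(): hands the job in; it is judged then, once.
The state is a dict: "clock": time; "q": joint angles; "qd": joint speeds; "joint_torque": joint torques, N m; "tool_pos": TCP position; "eef_rot": TCP orientation; "contact_force": force on the tool from outside, world axes, zero at the start; "moment": the same for the moment, N m; "opening": opening from 0.0 (shut) to 1.0 (fully open); "finger_force": force on a finger pad.
Only numpy, scipy, OpenCV 4.12 (cv2) and the standard library are available. Lean on these libraries where they do the work, as an engineer would, in place of code of your own. Each camera call takes 0.05 s, during which the arm holds its last target. There are 200 camera calls.

## Working session

There is one attempt and no reset: what is moved stays moved. The work goes in short steps, Python scripts to look and compute and a shell command to move; the robot and the scene stay as the last step left them, time stands still between calls to the robot, and variables do not carry over. Pictures are saved under pics/ and viewed, at most 10 in all, crops included, and the job is handed in when it is done.

```bash
mkdir -p pics; python3 - <<'E'
from plant import *
import cv2,numpy as np
s=get_state();print(s)
for n in("scene","top"):
    d=snapshot(n);cv2.imwrite(f"pics/{n}0.png",d["frame"][...,::-1]);print(n,d["mtx"],d["xyz"],d["orientation"])
E
```

```text
{'clock': 0.0, 'q': array([-1.19419705,  0.68999548, -0.19450439,  1.56628394,  0.15730715,
        0.90247722, -0.21508628]), 'qd': array([-0.00056039, -0.00073065, -0.00185233,  0.00121041,  0.00164437,
        0.00045713, -0.00094185]), 'joint_torque': array([-5.22423397e-05, -5.27546918e+01, -1.26714941e+00, -1.53422499e+01,
       -5.27144352e-02,  6.36097175e-03,  1.53884826e-04]), 'tool_pos': array([0.20992824, 0.58805639, 0.23791861]), 'eef_rot': array([ 1.70518338e-01,  9.85354104e-01, -8.82292517e-04, -8.49447293e-05]), 'contact_force': array([ 0.08533604,  0.06679904, -0.01123144]), 'moment': array([ 0.02823105, -0.01109135, -0.04887558]), 'finger_force': 0.0, 'opening': 0.9997895381733019}
scene [[392.03695881   0.         321.35960524]
 [  0.         392.03695881 195.35520624]
 [  0.           0.           1.        ]] [1.18192133 0.44207916 0.78624289] [ 0.43276799  0.80623254 -0.35639921 -0.18889298]
top [[489.70954006   0.         317.81220349]
 [  0.         489.70954006 197.84598982]
 [  0.           0.           1.        ]] [ 0.38481198 -0.0210825   1.32335722] [-0.69981212  0.71161535 -0.03826553  0.04901367]
```

View pics/scene0.png

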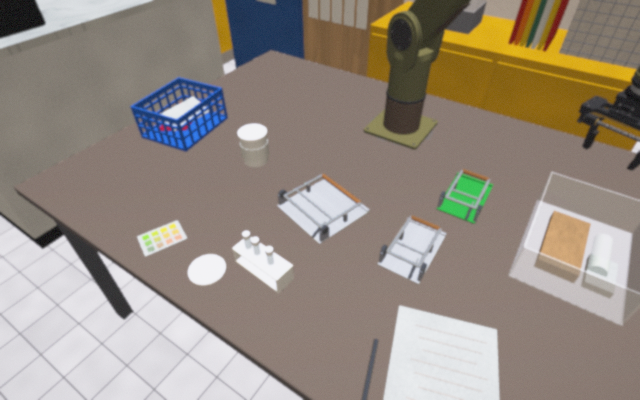

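View pics/top0.png

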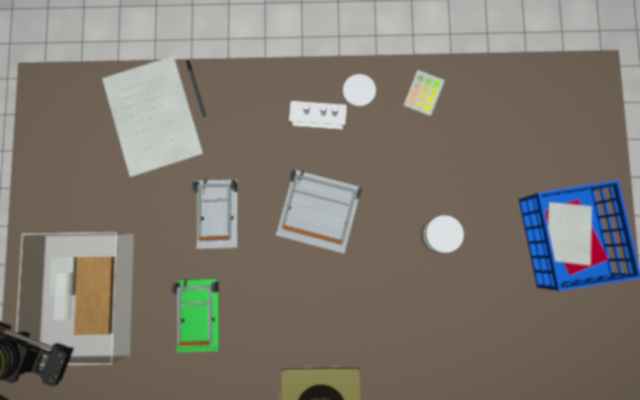

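The scene view shows the wide stand with its brown bar near (342,190). In the top view the bar runs from about (283,206) to (350,238), with the hinge at (296,176)-(358,190). The narrow stand is at (216,213), the green one at (198,315) and the rack at (318,115).

```bash
cat > h.py <<'E'
import cv2,numpy as np
from scipy.spatial.transform import Rotation as R
def cast(d,uv,z):
    uv=np.atleast_2d(uv).astype(float)
    r=np.c_[uv,np.ones(len(uv))]@np.linalg.inv(d["mtx"]).T@R.from_quat(d["orientation"]).as_matrix().T
    return d["xyz"]+r*((z-d["xyz"][2])/r[:,2])[:,None]
def brown(f,box):
    h=cv2.cvtColor(f,cv2.COLOR_RGB2HSV);m=((h[...,0]<18)&(h[...,1]>130)&(h[...,2]>70)).astype(np.uint8)
    k=np.zeros_like(m);x0,y0,x1,y1=box;k[y0:y1,x0:x1]=1;m*=k
    n,l,s,c=cv2.connectedComponentsWithStats(m);i=1+np.argmax(s[1:,4])
    v,u=np.where(l==i);return np.c_[u,v]
def bar(P):
    P=P[:,:2];(c,(w,hh),a)=cv2.minAreaRect(P.astype(np.float32));d=cv2.boxPoints((c,(w,hh),a))
    e=max([d[1]-d[0],d[2]-d[1]],key=np.linalg.norm);e=e*np.sign(e[1])
    return np.array(c),max(w,hh),min(w,hh),np.arctan2(-e[0],e[1])  # yaw of stand x axis
E
python3 - <<'E'
from plant import *
from h import *
for n,box in(("top",(265,160,370,265)),("scene",(270,165,375,225))):
    d=snapshot(n);p=brown(d["frame"],box);c,L,w,y=bar(cast(d,p,.042))
    print(n,len(p),c,L,w,y,"hinge",c+.14*np.array([np.cos(y),np.sin(y)]))
    if n=="top":print("rack~",cast(d,[[318,115]],.1), "tub",cast(d,[[444,233]],.112))
s=get_state();print(R.from_quat(s["eef_rot"]).as_matrix().round(3))
E
```

```text
top 119 [0.44894174 0.01545651] 0.14980506896972656 0.005306431092321873 -0.27976364 hinge [ 0.58349864 -0.02320148]
rack~ [[ 0.75148448 -0.00750766  0.1       ]] tub [[ 0.44269474 -0.31294554  0.112     ]]
scene 80 [0.4491339  0.01419379] 0.14536799490451813 0.006650630384683609 -0.2819518 hinge [ 0.58360589 -0.02475854]
[[-0.942  0.336 -0.   ]
 [ 0.336  0.942 -0.001]
 [-0.    -0.001 -1.   ]]
```

The two views agree: bar at (0.449, 0.015), stand yaw -0.28 and a length of about 150 mm, which fits. Next I'll work out a hover above the bar.

```bash
cat > plan.py <<'E'
import sys
from plant import *
from h import *
def plan(tx,ty,tz,yaw,n):
    s=get_state();p=s["tool_pos"];M=R.from_quat(s["eef_rot"])
    # target: tool y along stand x (yaw), z down
    y=np.array([np.cos(yaw),np.sin(yaw),0]);z=np.array([0,0,-1.]);T=R.from_matrix(np.c_[np.cross(y,z),y,z])
    w=(M.inv()*T).as_rotvec()/n;st=(np.array([tx,ty,tz])-p)/n
    print("w",w.round(4))
    for i in range(n): print((M*R.from_rotvec(w*i)).inv().apply(st).round(4).tolist())
if __name__=="__main__": plan(*map(float,sys.argv[1:5]),int(sys.argv[5]))
E
python3 plan.py 0.449 0.015 0.22 -0.281 12
```

```text
w [-1.000e-04  1.000e-04  1.257e-01]
[-0.0348, -0.0383, 0.0016]
[-0.0393, -0.0336, 0.0016]
[-0.0433, -0.0284, 0.0016]
[-0.0465, -0.0228, 0.0015]
[-0.049, -0.0168, 0.0015]
[-0.0507, -0.0105, 0.0015]
[-0.0516, -0.0041, 0.0015]
[-0.0517, 0.0024, 0.0015]
[-0.051, 0.0089, 0.0015]
[-0.0495, 0.0152, 0.0015]
[-0.0472, 0.0213, 0.0015]
[-0.0441, 0.0271, 0.0015]
```

```bash
python3 -m jog '[[[-0.035,-0.038,-0.02,0,0,0.126],[-0.039,-0.034,-0.02,0,0,0.126],[-0.043,-0.028,0,0,0,0.126],[-0.0465,-0.023,0,0,0,0.126],[-0.049,-0.017,0,0,0,0.126],[-0.051,-0.0105,0,0,0,0.126],[-0.0515,-0.004,0,0,0,0.126],[-0.0515,0.0025,0.005,0,0,0.126],[-0.051,0.009,0.01,0,0,0.126],[-0.0495,0.015,0.01,0,0,0.126],[-0.047,0.0215,0.015,0,0,0.126],[-0.044,0.027,0.015,0,0,0.126]]]' 0.07 15
python3 -m jog '[[[0,0,0,0,0,0],[0,0,0,0,0,0]]]'
python3 - <<'E'
from plant import *
from h import *
s=get_state();d=snapshot("wrist");cv2.imwrite("pics/w1.png",d["frame"][...,::-1])
M=R.from_quat(s["eef_rot"]).as_matrix();T=np.array(d["mount"]);W=np.eye(4);W[:3,:3]=M;W[:3,3]=s["tool_pos"];C=W@T
d["xyz"]=C[:3,3];d["orientation"]=R.from_matrix(C[:3,:3]).as_quat()
p=brown(d["frame"],(0,0,640,400));print(p.min(0),p.max(0));print(bar(cast(d,p,.043)),"q",s["q"].round(2),s["tool_pos"],M.round(3))
E
python3 plan.py 0.449 0.015 0.022 -0.281 6
```

```text
clock: 1.7
tool_pos: [0.4488, 0.0142, 0.2234]
eef_rot: [0.801, 0.599, 0.0, 0.0]
contact_force: [0.5, 1.8, 0.2]
opening: 0.797
finger_force: 0.0
clock: 1.95
tool_pos: [0.4477, 0.0162, 0.2237]
eef_rot: [0.8, 0.6, -0.0, -0.0]
contact_force: [0.5, 1.2, 0.4]
opening: 0.797
finger_force: 0.0
[311  87] [321 249]
(array([0.44915971, 0.01699892]), 0.15793509781360626, 0.00920808780938387, np.float32(-0.27688196)) q [-0.25  0.5   0.17  2.11 -0.16  0.55 -0.25] [0.44772221 0.01623495 0.22365685] [[ 0.279  0.96  -0.001]
 [ 0.96  -0.279  0.001]
 [ 0.    -0.001 -1.   ]]
w [-0.0001 -0.0001 -0.    ]
[-0.0003, 0.0003, 0.0336]
[-0.0003, 0.0003, 0.0336]
[-0.0003, 0.0003, 0.0336]
[-0.0003, 0.0003, 0.0336]
[-0.0003, 0.0003, 0.0336]
[-0.0003, 0.0003, 0.0336]
```

View pics/w1.png

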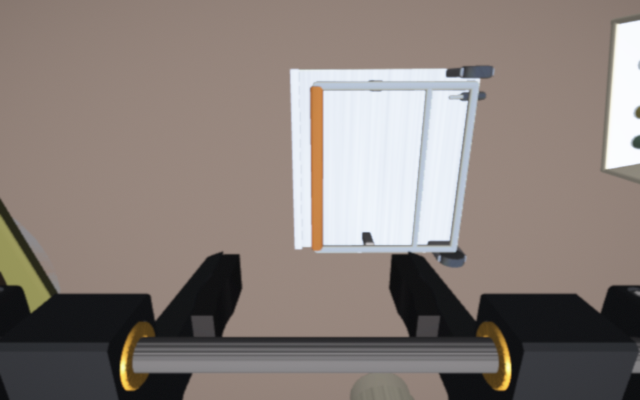

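The wrist view shows the brown bar at columns 311-321, rows 87-249, centred between the fingers. It measures 158 mm at (0.449, 0.017), so I can descend and pinch.

```bash
python3 -m jog '[[[0.0005,0.001,0.036,0,0,0],[0,0,0.036,0,0,0],[0,0,0.036,0,0,0],[0,0,0.036,0,0,0],[0,0,0.032,0,0,0],[0,0,0.026,0,0,0],[0,0,0,0,0,0],[0,0,0,0,0,0]]]' 0.07 15
python3 -m jog '[[[0,0,0,0,0,0],[0,0,0,0,0,0],[0,0,0,0,0,0],[0,0,0,0,0,0],[0,0,0,0,0,0],[0,0,0,0,0,0]]]' 0 15
```

```text
clock: 3.0
tool_pos: [0.4536, 0.0169, 0.0259]
eef_rot: [0.799, 0.601, -0.003, -0.002]
contact_force: [-1.4, 0.2, 0.4]
opening: 0.795
finger_force: 0.0
clock: 3.75
tool_pos: [0.4495, 0.017, 0.025]
eef_rot: [0.8, 0.6, -0.006, -0.005]
contact_force: [-8.5, 4.2, 5.0]
opening: 0.136
finger_force: 4.6
```

Opening is 12 mm, so the bar is held. Now swing it along the 140 mm arc, first half.

```bash
python3 -m jog '[[[0,0.001,-0.0154,0,0,0],[0,0.0025,-0.0152,0,0,0],[0,0.004,-0.0148,0,0,0],[0,0.006,-0.0143,0,0,0],[0,0.0073,-0.0136,0,0,0],[0,0.0088,-0.0127,0,0,0],[0,0,0,0,0,0]]]' 0 20
```

```text
clock: 4.62
tool_pos: [0.4749, 0.0097, 0.1107]
eef_rot: [0.799, 0.601, -0.008, -0.008]
contact_force: [-10.9, 4.7, 6.0]
opening: 0.126
finger_force: 20.0
```

```bash
python3 -m jog '[[[0,0.010,-0.0116,0,0,0],[0,0.0113,-0.0104,0,0,0],[0,0.0124,-0.009,0,0,0],[0,0.0133,-0.0077,0,0,0],[0,0.014,-0.0062,0,0,0],[0,0.0147,-0.0046,0,0,0],[0,0,0,0,0,0]]]'
python3 - <<'E'
from plant import *
import cv2
d=snapshot("scene");cv2.imwrite("pics/s2.png",d["frame"][...,::-1])
E
```

```text
clock: 5.5
tool_pos: [0.5576, -0.0139, 0.1629]
eef_rot: [0.8, 0.6, -0.001, -0.001]
contact_force: [-3.4, 1.6, 22.7]
opening: 0.128
finger_force: 20.0
```

View pics/s2.png

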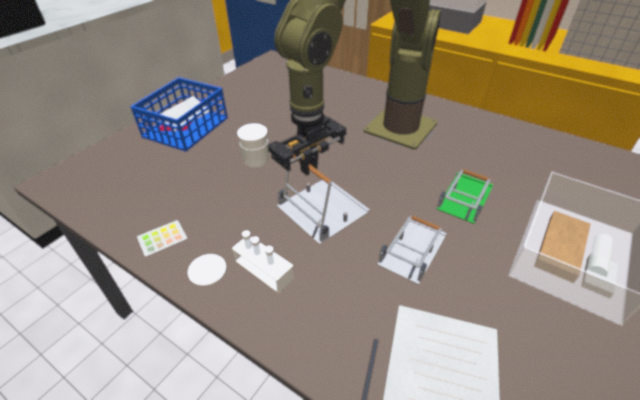

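The frame stands near 1.38 rad in the grip, with the bar at about (312,172), past centre. Carry on to about 1.85 rad, slightly higher to ease the vertical force.

```bash
python3 -m jog '[[[0,0.013,-0.005,0,0,0],[0,0.013,-0.001,0,0,0],[0,0.013,0,0,0,0],[0,0.013,0.001,0,0,0],[0,0.009,0.002,0,0,0],[0,0,0,0,0,0],[0,0,0,0,0,0]]]' 0 10
```

```text
clock: 6.42
tool_pos: [0.6139, -0.0303, 0.1623]
eef_rot: [0.8, 0.6, -0.003, -0.002]
contact_force: [1.5, 0.9, -1.1]
opening: 0.129
finger_force: 10.0
```

```bash
python3 -m jog '[[[0,0,0,0,0,0],[0,0,0,0,0,0],[0,0,0,0,0,0],[0,0,0,0,0,0],[0,0,-0.02,0,0,0],[0,0,-0.03,0,0,0],[0,0,-0.03,0,0,0],[0,-0.02,-0.03,0,0,0],[0,-0.03,-0.02,0,0,0],[0,-0.03,0,0,0,0],[0,-0.03,0,0,0,0],[0,0,0,0,0,0]]]' 0.08
python3 -m jog '[[[0,0,0,0,0,0],[0,0,0,0,0,0],[0,0,0,0,0,0],[0,0,0,0,0,0]]]'
python3 - <<'E'
from plant import *
import cv2
d=snapshot("scene");cv2.imwrite("pics/s3.png",d["frame"][...,::-1])
E
```

```text
clock: 7.92
tool_pos: [0.5073, 0.0009, 0.2934]
eef_rot: [0.8, 0.6, -0.004, -0.003]
contact_force: [0.2, -0.1, 0.5]
opening: 0.907
finger_force: 0.0
clock: 8.43
tool_pos: [0.5097, 0.0, 0.293]
eef_rot: [0.8, 0.6, -0.003, -0.002]
contact_force: [0.4, 0.6, -0.1]
opening: 0.91
finger_force: 0.0
```

View pics/s3.png

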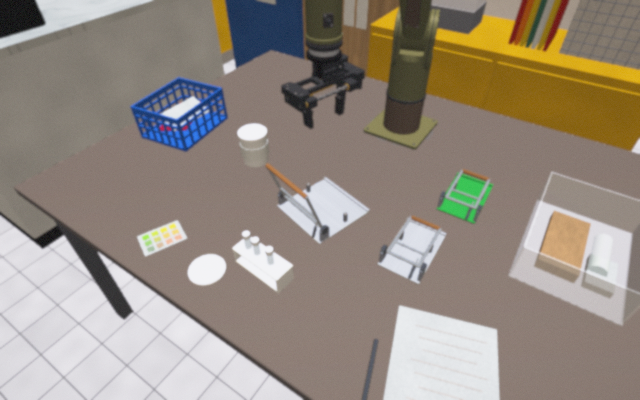

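The bar now leans back at about (293,182), clear of the gripper. The rack and narrow stand look untouched. I'll check the angle by ray and hand in if it fits.

```bash
python3 - <<'E'
from plant import *
from h import *
d=snapshot("scene");p=brown(d["frame"],(255,155,330,215));c,L,w,y=bar(cast(d,p,.172));e=np.array([np.cos(-.279),np.sin(-.279)])
u=(c-[.449,.017])@e-.14;print(c,L,u,"expected u .045 at 1.9 rad, .018 at 1.7")
if u>.03 and abs(L-.155)<.02: print(finish_job())
E
```

```text
[ 0.6256032  -0.03904019] 0.1497347354888916 0.04520734365253845 expected u .045 at 1.9 rad, .018 at 1.7
the job is handed in; nothing more can be done
None
```

The wide stand is open: its bar measures 45 mm past the hinge, as expected at 1.9 rad, and it stays there by itself. The narrow stand and the rack look untouched in the last picture, and the job was handed in at about 8.5 s (no verdict was returned).

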